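Push the keyed arbor into the pulley hub and hold it home

ROBOT

A 6-joint arm with a two-finger parallel gripper is mounted at the origin on a cart in front of the work surface, level with it; the furniture and walls round the work are solid. World frame = base frame: x ahead of the robot, y to its left, z up, the work surface at z = 0. Lengths are in m, angles in rad, forces in N, time in s.
With the tool pointing down it reaches from about 0.425 to 0.95 m from the base axis. Payload 3.5 kg.
Tool frame: the origin (TCP) lies between the finger pads; the fingertips stand 19 mm ahead of it and the grasp point (between the pads) is the TCP (ctrl.nose_length is the distance from the TCP to the fingertips, in m); z points along the fingers, y is the line along which they close (so a half turn about z gives the same grasp; the last joint's range is limited). The gripper opens to 85 mm and grips with 20 to 120 N. Pads are 22 mm wide; open, the fingers measure 114 mm over their backs; the gripper's body (76 mm by 85 mm) begins 54 mm behind the grasp point. The pads swing forward as they close: fully open they stand 13 mm farther back than shut.
Start: joints at [0.982, 0.286, 1.577, -0, 1.279, -0.15], TCP at [0.287, 0.611, 0.25] pointing down, gripper open.
Joint ranges: [-2.77, 2.77], [-0.9, 2.22], [0.21, 2.48], [-1.53, 4.67], [0.24, 2.81], [-2.84, 2.84]. Speed limits (rad/s): [2.79, 2.79, 3.14, 3.14, 3.14, 3.14].

INTERFACE

Orientations are given as a unit quaternion [x, y, z, w].
In Python, from plant import ctrl gives the robot as it stands.
- The arm moves only by the tool apply_moves, never from a script. Its argument "series" is a list of rows, each a list of 6 numbers: the shift along the world's x, y, z scaled (see below), then the turn, a rotation vector about the world's x, y, z scaled (see below). A call has 1 to 20 rows; each row is the pose to reach, as a shift and turn from the pose commanded when the call began; what a row does not reach only later rows make up. The controller multiplies each number of a shift by 0.8 m and each number of a turn by 45 degrees. A row lasts 1/8 s, in which the tool goes at most 62.5 mm and 10.7 degrees, less where a joint would pass 70% of its speed; a pose out of reach is approached as far as the arm can. A call with a number of a shift or a turn outside -1 to 1 is refused whole. A call with a gripper value outside its range is refused whole. "jaw" is the opening, from 0 (shut) to 1 (fully open), set as the call begins (left out, the last holds). The fingers move at their own pace and stop on an object; "squeeze" is the grip in N (left out, the last holds). Time passes only in rows, so rows that repeat a pose let the fingers close. It gives the time, the measured TCP pose, the force, the opening and the grip force at its end, in the units of the state.
- ctrl.get_state(): the state, without advancing time (a new reading comes with each control period).
- ctrl.read_camera(name): name is "scene" or "top" or "wrist"; returns the picture (400x640x3 uint8, red, green, blue); there is no depth.
- ctrl.get_calibration(name): a dict with "fx", "fy", "cx", "cy" (pixels), "dist_coeffs" ([k1, k2, p1, p2, k3] as OpenCV has them; the pictures are not rectified), "xyz" and "orientation" of the camera in the world; the wrist camera has in their place "hand_eye" (4x4, takes a point from camera to tool coordinates, whose origin is the TCP and whose axes are the flange's). Camera axes: x right, y up, looking along -z (the intrinsics and any distortion apply to the point x, -y, -z); pixel columns grow to the right and rows downward; lengths in m; the calibration is good to about 2 mm. A picture is of the moment at which its call begins: read the wrist's pose just before it. get_calibration takes no time and is no camera call.
- ctrl.sign_off(): hands the job in; it is judged then, once.
Trained networks look in the newest picture that a camera, given by its name, has taken for a name from the list of things; names that differ only in an ending like _2 or _b are one class to them, and where a whole thing is asked for, a point or a joint stands for the part that bears it (a point fixed in the world has none). Each returns a list of dicts, best first, with "p" (0 to 1); they miss things now and then, are a little off and sometimes report something else, mostly with a low value. They report only what shows in the picture. A call takes as long as a camera call. They do not tell look-alikes from the thing itself.
- ctrl.boxes_of(thing, camera): "xy" ([column, row] as shares, 0 to 1, of the picture: columns of its width, rows of its height, amid what is visible of it).
- ctrl.silhouettes(thing, camera): "pixels" (400x640 bool, what is visible of it) and "xy" ([column, row] as shares, 0 to 1, of the picture: columns of its width, rows of its height, amid what is visible of it).
The state is a dict: "time": time; "qpos": joint angles; "dq": joint speeds; "joint_efforts": joint torques, N m; "eef_pos": TCP position; "tcp_rot": TCP orientation; "contact_force": force on the tool from outside, world axes, zero at the start; "wrist_torque": the same for the moment, N m; "opening": opening from 0.0 (shut) to 1.0 (fully open); "finger_force": force on a finger pad.
Only numpy, scipy, OpenCV 4.12 (cv2) and the standard library are available. Lean on these libraries where they do the work, as an engineer would, in place of code of your own. Each camera call takes 0.05 s, during which the arm holds its last target. There are 200 camera calls.

TASK

Take the arbor with the flat-sided head out of the wooden rack and push it into the bore of the pulley hub, turning it until its key slips into the keyway, then keep pushing against the ejector spring until its collar sits flush on the hub. The spring pushes it out again if you let go, so finish still gripping the arbor and pressing it fully home, so that the set screw can be tightened. Leave the round-headed arbor in the rack and do not shift the coil, the tape roll or the hex key.

Things in the scene. Friction and masses are not known exactly. Their poses are not given: they have to be found in the camera images.
- arbor_head (a point): Centre of the flat-sided head of the loose keyed steel arbor (0.2 to 0.31 kg), which stands upright in either rack hole. z up along the arbor, x towards its key side, marked by a dark round screw head high on the head's +x face and a small dark bar on the collar. Head 30 mm along x, 16 mm along y, 46 mm tall (23 mm above and below this point): grip it across the 16 mm.
- arbor_seat (a point): Centre of the underside of that arbor's collar (44 mm across, 6 mm thick), on the axis 29 mm below arbor_head; same axes. Below it the shaft, 20 mm across, ends in a bevelled tip 40 mm down. The key, 6 mm wide with bevelled lower end, stands on the +x side out to 14 mm from the axis, from 2 to 26 mm below this point; the last 14 mm of the shaft are plain round.
- hub_mouth (a point): Centre of the bore's mouth in the flat top of the steel pulley hub (48 mm across there, toothed rim below), 84 mm above the table. z up; x and y are those of the fixed stand (square grey foot plate, 120 mm wide, sides along x and y), not of the hub. Bore 22 mm across; keyway 8 mm wide, reaching 16.5 mm from the axis; both open from the top face down.
- ejector (a joint): How far the sprung brass ejector at the bottom of the bore is pressed down (m). 0 when free, its face then 30 mm below the mouth; 0.010 when the arbor is home. It pushes back with 4 N at first and 11 N when the arbor is home.
- rack: Fixed wooden block 156 mm along its x, 66 mm along its y, 46 mm tall, origin at the centre of its underside, with two upright through holes 35 mm across at x = -44 mm and +44 mm. Each holds an arbor by its collar, which rests on the top of the block.
- round_arbor: The other arbor, without a key, with a round ribbed head 26 mm across and 46 mm tall and the same collar and shaft; origin at its lower tip. Stands in the other rack hole and stays there.
- coil: Bystander: wound coil, 58x38x29 mm, origin at its underside. Not to be shifted.
- tape: Bystander: roll of black tape, 63 mm across, 18 mm tall, origin at its underside. Not to be shifted.
- hex_key: Bystander: small hex key, 88x24x6 mm, lying flat, origin at its underside. Not to be shifted.
- spindle: The fixed stand that carries the hub; origin at the centre of the foot plate's underside, same axes as hub_mouth. The hub, and with it the keyway, stands turned by an unstated angle of up to 0.45 rad either way from the stand's +x: see it in the picture or feel for it. The hub turns only stiffly (0.15 N m of friction), so it stays put under a light rub. When home, arbor_seat lies at hub_mouth.
Mind the look-alikes: they are no part of the job. What is shaped like the part that bears arbor_head but blue is not meant.

How it is judged:
By the outcome, as a careful person would: the job done as asked, in the order asked, and still so for the second after the job is handed in, while the arm keeps its last pose, push and grip.
It also fails if it takes over 48 s, if anything falls off the work surface, if the arm or the gripper's body presses on something with over 40 N, if the wrist force passes 120 N, or if a joint passes its speed limit or range.

## Working session

There is one attempt and no reset: what is moved stays moved. The work goes in short steps, Python scripts to look and compute and a tool call to move; the robot and the scene stay as the last step left them, time stands still between calls to the robot, and variables do not carry over. Pictures are saved under pics/ and viewed, at most 10 in all, crops included, and the job is handed in when it is done.

Besides the shell and the picture viewer there is one more tool, called after "Emit:" in YAML: its name, and indented under it one key for each argument. apply_moves: Moves the arm, as the interface text tells. Shifts and turns lie within -1 to 1; 1 stands for 0.8 m of shift or 45 degrees of turn. Its arguments: {"type":"object","properties":{"series":{"type":"array"},"jaw":{"type":"number"},"squeeze":{"type":"number"}},"required":["series"]}

```bash
mkdir -p pics
cat > h.py <<'E'
import numpy as np, cv2
from scipy.spatial.transform import Rotation as R
from plant import ctrl
def cam(name):
    c=ctrl.get_calibration(name)
    K=np.array([[c['fx'],0,c['cx']],[0,c['fy'],c['cy']],[0,0,1.]]);d=np.array(c['dist_coeffs'],float)
    if name=='wrist':
        s=ctrl.get_state();T=np.eye(4);T[:3,:3]=R.from_quat(s['tcp_rot']).as_matrix();T[:3,3]=s['eef_pos']
        M=T@np.array(c['hand_eye'])
        return K,d,M[:3,:3],M[:3,3]
    return K,d,R.from_quat(c['orientation']).as_matrix(),np.array(c['xyz'])
def ray(C,uv):
    K,d,Rm,t=C
    p=cv2.undistortPoints(np.array(uv,float).reshape(-1,1,2),K,d).reshape(-1,2)
    return np.c_[p[:,0],-p[:,1],-np.ones(len(p))]@Rm.T
def onz(C,uv,z):
    r=ray(C,uv);t=C[3]
    return t+r*((z-t[2])/r[:,2])[:,None]
def proj(C,P):
    K,d,Rm,t=C
    q=(np.atleast_2d(P)-t)@Rm*[1,-1,-1]
    return cv2.projectPoints(q,np.zeros(3),np.zeros(3),K,d)[0].reshape(-1,2)
def save(n,im): cv2.imwrite('pics/'+n,cv2.cvtColor(im,cv2.COLOR_RGB2BGR))
E
python3 - <<'E'
from h import *
np.set_printoptions(precision=4,suppress=True)
ims=[]
for n in('scene','top'):
    im=ctrl.read_camera(n);np.save(n+'.npy',im);save(n+'.png',im);C=cam(n);print(n,C[3],C[0][0,0],C[2][:,2])
    for th in('arbor_head','rack','round_arbor','hub_mouth','spindle','coil','tape','hex_key'):
        for b in ctrl.boxes_of(th,n)[:3]:
            uv=np.array(b['xy'])*[640,400];print(th,round(b['p'],2),uv.round(0),onz(C,uv,0.05)[0,:2])
print(ctrl.get_state())
E
```

```text
scene [-0.0177  0.6149  1.1007] 474.373811400551 [-0.4053  0.5084  0.7598]
arbor_head 0.71 [381. 210.] [ 0.3734 -0.1472]
arbor_head 0.63 [351. 206.] [ 0.4498 -0.1107]
arbor_head 0.59 [369. 159.] [ 0.5117 -0.2955]
rack 0.97 [354. 185.] [ 0.4883 -0.1782]
round_arbor 0.75 [365. 184.] [ 0.466  -0.2033]
hub_mouth 0.96 [293. 244.] [0.4976 0.091 ]
spindle 0.77 [296. 241.] [0.4973 0.0789]
coil 0.45 [254. 213.] [0.654  0.0777]
tape 0.86 [233. 292.] [0.5251 0.2937]
hex_key 0.63 [355. 189.] [ 0.4775 -0.1679]
hex_key 0.54 [428. 163.] [ 0.3564 -0.3898]
top [ 0.4334 -0.0538  1.2787] 472.4835045697049 [-0.0899  0.0184  0.9958]
arbor_head 0.8 [370. 206.] [ 0.5516 -0.2078]
arbor_head 0.79 [401. 223.] [ 0.5088 -0.2885]
arbor_head 0.79 [347. 274.] [ 0.3749 -0.1461]
rack 0.64 [366. 220.] [ 0.5163 -0.1977]
round_arbor 0.49 [370. 240.] [ 0.4627 -0.2067]
hub_mouth 0.56 [268. 221.] [0.5128 0.0588]
hub_mouth 0.15 [368. 206.] [ 0.5524 -0.2015]
spindle 0.9 [266. 219.] [0.5167 0.0628]
spindle 0.28 [190. 217.] [0.5217 0.2628]
coil 0.47 [272. 159.] [0.6757 0.0511]
tape 0.71 [188. 213.] [0.5313 0.2681]
hex_key 0.53 [367. 222.] [ 0.5107 -0.1987]
{'time': 0.9, 'qpos': array([ 0.982 ,  0.2862,  1.5767, -0.    ,  1.2786, -0.15  ]), 'dq': array([ 0.003 ,  0.0004, -0.0003,  0.001 , -0.0032,  0.0013]), 'joint_efforts': array([ -0.0001, -40.5959, -29.2943,  -0.0002,   0.0004,   0.    ]), 'eef_pos': array([0.2867, 0.6111, 0.2504]), 'tcp_rot': array([0.2176, 0.976 , 0.    , 0.    ]), 'contact_force': array([-0.9412,  0.4436,  0.0519]), 'wrist_torque': array([ 0.056 ,  0.0502, -0.009 ]), 'finger_force': 0.0, 'opening': 1.0000025851638037}
```

View pics/scene.png

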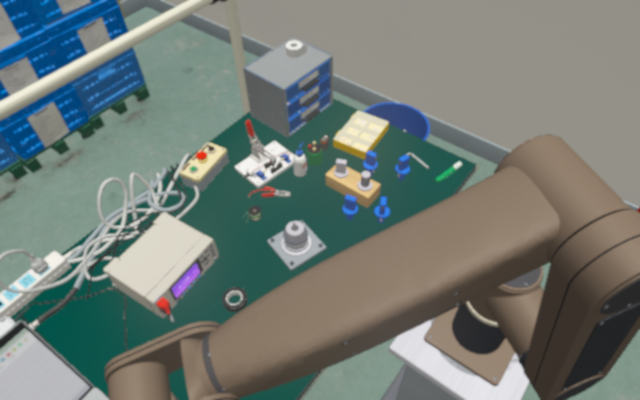

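View pics/top.png

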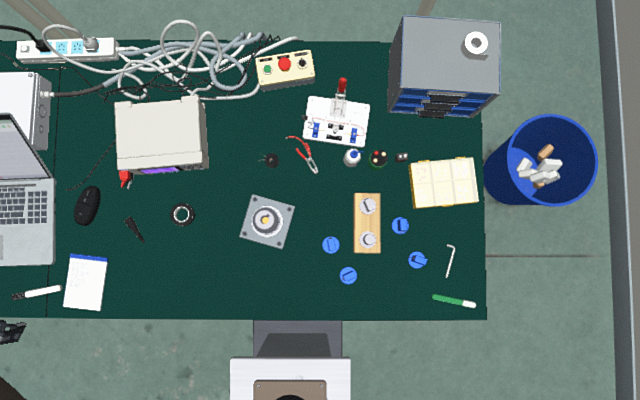

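The scene shows the wooden rack with two grey arbors (top picture: 368,206 and 368,240), the hub stand at (266,220), and blue look-alikes at (400,225), (417,260), (348,275) and (331,244). Next I enlarge the two grey arbors and the hub.

Run:
```python
from h import *
im=np.load('top.npy')
a=cv2.resize(im[185:260,335:405],None,fx=5.6,fy=5.6,interpolation=3)
b=cv2.resize(im[185:260,232:302],None,fx=5.6,fy=5.6,interpolation=3)
save('crop1.png',np.hstack([a,b]))
C=cam('top')
print(onz(C,[[368,206],[368,240]],.09),onz(C,[[266,220]],.084))
```

```text
[[ 0.54849039 -0.19721455  0.09      ]
 [ 0.46248131 -0.19684308  0.09      ]] [[0.51184387 0.06080175 0.084     ]]
```

View pics/crop1.png

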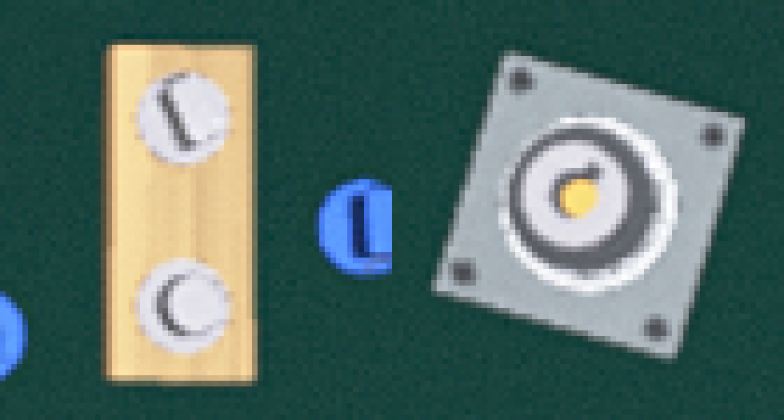

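Two candidates in the crop: the far one at (368,206) has a straight-sided head, so it is the flat-sided arbor. The near one at (368,240) is round and stays. The keyway points up and to the right, about -31° in world. Next I take a close wrist look to find the key side.

Run:
```python
from h import *
np.set_printoptions(precision=4,suppress=True)
c=ctrl.get_calibration('wrist');print(c)
```

```text
{'fx': 358.7187546500718, 'fy': 358.7187546500718, 'cx': 323.71057024049946, 'cy': 203.46735029840443, 'dist_coeffs': array([-0.0341,  0.    ,  0.    ,  0.    ,  0.    ]), 'hand_eye': array([[-0.0004,  0.9518,  0.3067,  0.0785],
       [ 1.    ,  0.0003,  0.0003,  0.0008],
       [ 0.0002,  0.3067, -0.9518, -0.1234],
       [ 0.    ,  0.    ,  0.    ,  1.    ]])}
```

Emit:
apply_moves:
  series:
    - [0.11,-0.34,0,0,0,-1]
    - [0.11,-0.34,0,0,0,-1]
    - [0.11,-0.34,0,0,0,-1]
    - [0.11,-0.34,0,0,0,-1]
    - [0.11,-0.34,0,0,0,-1]
    - [0.11,-0.34,0,0,0,-1]
  jaw: 1

```text
time: 1.65
eef_pos: [0.3755, 0.3373, 0.2507]
tcp_rot: [0.576, 0.817, 0.0, 0.0]
contact_force: [-0.1, -0.4, 0.2]
opening: 1.001
finger_force: 0.0
```

Emit:
apply_moves:
  series:
    - [0.11,-0.34,0,0,0,-1]
    - [0.11,-0.34,0,0,0,-1]
    - [0.11,-0.34,0,0,0,-1]
    - [0.11,-0.34,0,0,0,-1]
    - [0.11,-0.34,0,0,0,-1]
    - [0.11,-0.34,0,0,0,-1]

```text
time: 2.4
eef_pos: [0.4637, 0.066, 0.2506]
tcp_rot: [0.845, 0.535, 0.0, -0.0]
contact_force: [-0.4, 0.5, -0.4]
opening: 0.998
finger_force: 0.0
```

Emit:
apply_moves:
  series:
    - [0.106,-0.33,-0.06,0,0,-0.93]
    - [0.106,-0.33,-0.06,0,0,-0.93]
    - [0.106,-0.33,-0.06,0,0,-0.93]
    - [0.106,-0.33,-0.06,0,0,-0.93]
    - [0.106,-0.33,-0.06,0,0,-0.93]
    - [0.106,-0.33,-0.06,0,0,-0.93]
    - [0.106,-0.33,-0.06,0,0,-0.93]
    - [0.106,-0.33,-0.06,0,0,-0.93]

```text
time: 3.4
eef_pos: [0.5477, -0.195, 0.2027]
tcp_rot: [0.98, 0.201, 0.0, -0.0]
contact_force: [-0.2, -0.5, -0.3]
opening: 0.999
finger_force: 0.0
```

Run:
```python
from h import *
np.set_printoptions(precision=4,suppress=True)
s=ctrl.get_state();print(s['time'],s['eef_pos'],s['tcp_rot'],s['qpos'],s['contact_force'])
C=cam('wrist');im=ctrl.read_camera('wrist');np.save('w1.npy',im);save('w1.png',im)
for b in ctrl.silhouettes('arbor_head','wrist')[:3]:
    m=b['pixels'];print(b['p'],np.array(b['xy'])*[640,400],m.sum());ys,xs=np.where(m);print(xs.min(),xs.max(),ys.min(),ys.max())
```

```text
3.4 [ 0.5477 -0.195   0.2027] [ 0.9797  0.2006  0.0002 -0.0001] [-0.5167  0.1257  1.8545  0.0004  1.1611  0.65  ] [-0.2234 -0.5225 -0.2624]
0.9 [400.   279.12] 2719
374 427 244 320
0.87 [395.776 363.32 ] 2003
375 419 330 399
0.84 [217.792 338.   ] 847
202 230 305 369
```

View pics/w1.png

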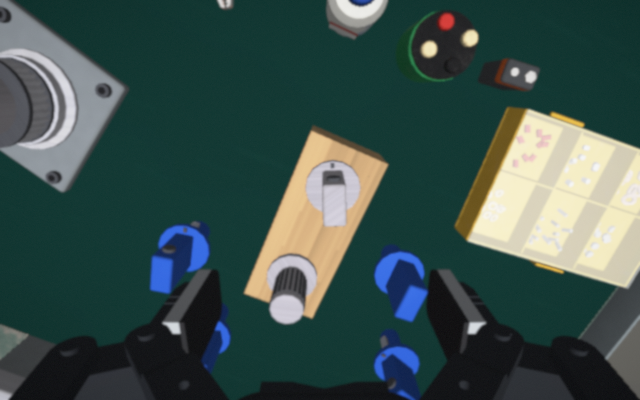

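The flat-sided arbor is at (333,187). Its screw-bearing face (333,177) and the collar bar (332,165) face image-up, which is tool +x, so the key is at about +23° in world. The round ribbed arbor is at (288,285). Next I look at the hub from above in the same way.

Emit:
apply_moves:
  series:
    - [-0.045,0.32,0.0,0,0,0]
    - [-0.045,0.32,0.0,0,0,0]
    - [-0.045,0.32,0.0,0,0,0]
    - [-0.045,0.32,0.0,0,0,0]
    - [-0.045,0.32,0.0,0,0,0]
    - [-0.045,0.32,0.0,0,0,0]
    - [-0.045,0.32,0.0,0,0,0]
    - [-0.045,0.32,0.0,0,0,0]

```text
time: 4.5
eef_pos: [0.5119, 0.0577, 0.2023]
tcp_rot: [0.98, 0.198, -0.0, 0.0]
contact_force: [0.1, -0.5, 0.8]
opening: 0.999
finger_force: 0.0
```

Run:
```python
from h import *
np.set_printoptions(precision=4,suppress=True)
s=ctrl.get_state();print(s['time'],s['eef_pos'],s['tcp_rot'])
C=cam('wrist');im=ctrl.read_camera('wrist');np.save('w2.npy',im);import pickle;pickle.dump(C,open('C2.pkl','wb'))
uv=proj(C,[[.512,.061,.084]])[0];print(uv)
w1=np.load('w1.npy')
a=cv2.resize(w1[150:225,295:370],(560,560),interpolation=cv2.INTER_CUBIC)
u,v=(uv-37).astype(int);print(u,v)
b=cv2.resize(im[v-5:v+75+5,u-5:u+75+5],(560,560),interpolation=cv2.INTER_CUBIC)
save('crop2.png',a);save('crop3.png',b)
```

```text
4.5 [0.5119 0.0577 0.2023] [ 0.9801  0.1984 -0.      0.0001]
[320.0761 203.2997]
283 166
```

View pics/crop2.png

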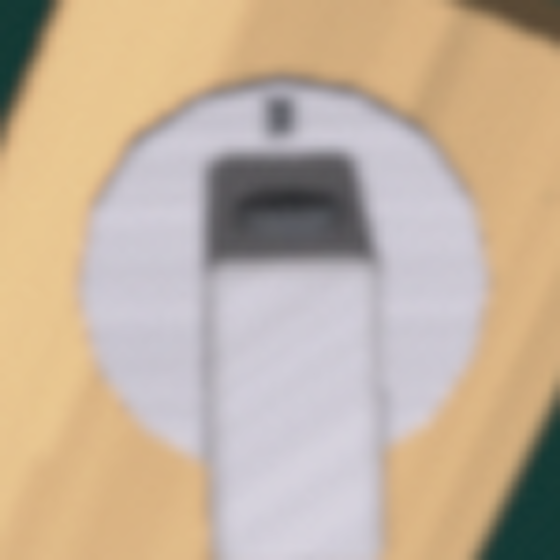

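View pics/crop3.png

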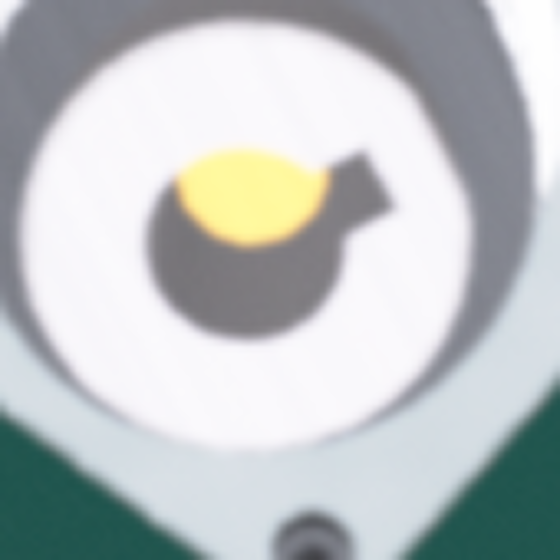

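The collar bar is at crop (280,117), and the collar rim and head corners (210,262) and (375,258) are clear. The hub bore is centred at about (245,244) and the keyway end is at (379,180). Now I fit these in world.

Run:
```python
from h import *
import pickle
np.set_printoptions(precision=4,suppress=True)
C2=pickle.load(open('C2.pkl','rb'))
c=ctrl.get_calibration('wrist')
T=np.eye(4);T[:3,:3]=R.from_quat([0.9797,0.2006,0.0002,-0.0001]).as_matrix();T[:3,3]=[0.5477,-0.195,0.2027]
M=T@np.array(c['hand_eye']);C1=(C2[0],C2[1],M[:3,:3],M[:3,3])
def circ(P):
    A=np.c_[2*P[:,:2],np.ones(len(P))];x=np.linalg.lstsq(A,(P[:,:2]**2).sum(1),rcond=None)[0]
    return x[:2],2*np.sqrt(x[2]+x[:2]@x[:2])
f1=lambda p:np.array(p)/7.467+[295,150]-.43
f2=lambda p:np.array(p)/6.588+[278,161]-.43
ang=lambda d:np.degrees(np.arctan2(d[1],d[0]))
cc,d=circ(onz(C1,f1([[83,285],[485,285],[280,78],[145,135],[430,140],[195,455],[395,442]]),.052));print('collar',cc,d)
bar=onz(C1,f1([[280,117]]),.052)[0];print('bar ang',ang(bar[:2]-cc),np.linalg.norm(bar[:2]-cc))
h=onz(C1,f1([[210,262],[376,260],[213,560],[384,560]]),.098);print('head',h[:2].mean(0),np.linalg.norm(h[1]-h[0]),ang(h[0]-h[2]),ang(h[1]-h[3]),ang(h[0]-h[1])-90)
e=h[:2].mean(0)[:2];a=np.radians(ang(h[0]-h[1])-90);print('axis from head',e-.015*np.array([np.cos(a),np.sin(a)]))
for nm,P in(('bore',[[147,244],[343,255],[180,175],[245,340],[180,312],[315,312]]),('face',[[20,240],[473,240],[250,20],[250,450],[85,95],[85,395],[410,395]])):
    b,d=circ(onz(C2,f2(P),.084));print(nm,b,d)
    k=onz(C2,f2([[379,180]]),.084)[0,:2]-b;print('key',ang(k),np.linalg.norm(k))
k=onz(C2,f2([[362,150],[397,210],[330,170],[343,235]]),.084)
print(ang(k[0]-k[2]),ang(k[0]-k[1])-90,np.linalg.norm(k[0]-k[1]))
```

```text
collar [ 0.5543 -0.1993] 0.043073422995931476
bar ang 24.91820510980815 0.01770372399483695
head [ 0.5674 -0.1933  0.098 ] 0.014605351071878813 23.63166045062526 25.639867785587793 23.840497175306197
axis from head [ 0.5537 -0.1994]
bore [0.5142 0.0659] 0.020968794291941872
key -39.758991988503944 0.015961271853029962
face [0.5144 0.0658] 0.04836665487281432
key -39.67248786316748 0.015758722957292512
-34.18598588138393 -37.33796083613832 0.007594203827485888
```

Emit:
apply_moves:
  series:
    - [0.053,-0.321,0.0,0,0,0.036]
    - [0.053,-0.321,0.0,0,0,0.036]
    - [0.053,-0.321,0.0,0,0,0.036]
    - [0.053,-0.321,0.0,0,0,0.036]
    - [0.053,-0.321,0.0,0,0,0.036]
    - [0.053,-0.321,0.0,0,0,0.036]
    - [0.053,-0.321,-0.04,0,0,0.036]
    - [0.053,-0.321,-0.08,0,0,0.036]
    - [0.053,-0.321,-0.11,0,0,0.036]
    - [0.053,-0.321,-0.135,0,0,0.036]
    - [0.053,-0.321,-0.157,0,0,0.036]
    - [0.053,-0.321,-0.157,0,0,0.036]
    - [0.053,-0.321,-0.157,0,0,0.036]

```text
time: 6.18
eef_pos: [0.5546, -0.1979, 0.0775]
tcp_rot: [0.977, 0.213, 0.001, 0.0]
contact_force: [0.6, 0.5, 0.7]
opening: 1.002
finger_force: 0.0
```

Emit:
apply_moves:
  series:
    - [0,0,0,0,0,0]
    - [0,0,0,0,0,0]
    - [0,0,0,0,0,0]
    - [0,0,0,0,0,0]
    - [0,0,0,0,0,0]
    - [0,0,0,0,0,0]
    - [0,0,0,0,0,0]
    - [0,0,0,0,0,0]
  jaw: 0
  squeeze: 80

```text
time: 7.18
eef_pos: [0.5543, -0.1981, 0.0772]
tcp_rot: [0.977, 0.213, 0.0, 0.0]
contact_force: [-0.0, -1.7, 2.5]
opening: 0.179
finger_force: 78.5
```

Emit:
apply_moves:
  series:
    - [0,0,0.03,0,0,0]
    - [0,0,0.08,0,0,0]
    - [0,0,0.13,0,0,0]
    - [0,0,0.15,0,0,0]
    - [0,0,0.15,0,0,0]
    - [-0.01,0.055,0.15,0,0,-0.2]
    - [-0.02,0.11,0.15,0,0,-0.4]
    - [-0.03,0.165,0.15,0,0,-0.6]
    - [-0.04,0.22,0.15,0,0,-0.8]
    - [-0.045,0.275,0.15,0,0,-1]
    - [-0.049,0.329,0.15,0,0,-1]
    - [-0.049,0.329,0.15,0,0,-1]

```text
time: 8.68
eef_pos: [0.5125, 0.068, 0.1936]
tcp_rot: [0.985, -0.175, -0.003, 0.0]
contact_force: [-0.2, -0.9, -2.0]
opening: 0.179
finger_force: 78.8
```

Emit:
apply_moves:
  series:
    - [0,0,0,0,0,-0.2]
    - [0,0,0,0,0,-0.4]
    - [0,0,0,0,0,-0.4]
    - [0,0,-0.02,0,0,-0.4]
    - [0,0,-0.035,0,0,-0.4]
    - [0,0,-0.035,0,0,-0.4]
    - [0,0,-0.035,0,0,-0.4]
    - [0,0,-0.035,0,0,-0.4]

```text
time: 9.68
eef_pos: [0.5152, 0.0655, 0.1693]
tcp_rot: [0.945, -0.329, 0.001, -0.0]
contact_force: [0.2, 0.6, -1.1]
opening: 0.176
finger_force: 78.9
```

Run:
```python
from h import *
np.set_printoptions(precision=4,suppress=True)
s=ctrl.get_state();print(s['time'],s['eef_pos'],s['tcp_rot'],s['qpos'],s['contact_force'],s['wrist_torque'])
q=s['tcp_rot'];print(np.degrees(2*np.arctan2(q[1],q[0])))
im=ctrl.read_camera('wrist');C=cam('wrist')
uv=proj(C,[[.5143,.0658,.084],s['eef_pos']]);print(uv)
save('w3.png',im)
```

```text
9.675 [0.5152 0.0655 0.1693] [ 0.9445 -0.3285  0.0006 -0.0002] [-0.0691  0.0256  2.027  -0.      1.0878  2.1711] [ 0.1563  0.5843 -1.0734] [ 0.0067 -0.0281 -0.0297]
-38.35681672342901
[[325.4444 222.1808]
 [325.6265 296.6293]]
```

View pics/w3.png

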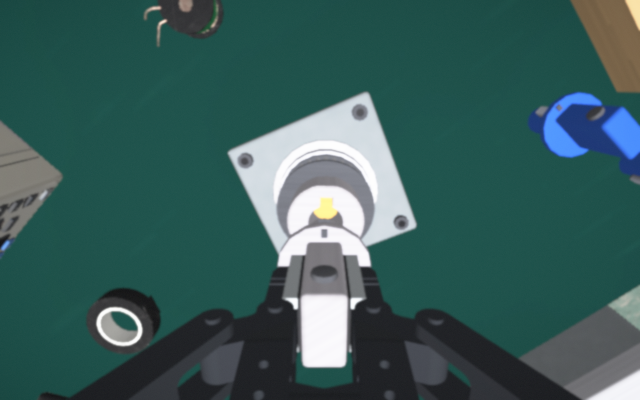

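The picture shows the arbor firmly held with its collar bar at (325,234), directly in line with the keyway at (326,203). I now lower the plain part of the shaft into the bore.

Emit:
apply_moves:
  series:
    - [0,0,-0.008,0,0,0]
    - [0,0,-0.015,0,0,0]
    - [0,0,-0.02,0,0,0]
    - [0,0,-0.025,0,0,0]
    - [0,0,-0.03,0,0,0]
    - [0,0,-0.032,0,0,0]
    - [0,0,-0.032,0,0,0]

```text
time: 10.6
eef_pos: [0.5147, 0.0654, 0.143]
tcp_rot: [0.944, -0.329, -0.0, 0.0]
contact_force: [-0.1, 0.2, -3.1]
opening: 0.177
finger_force: 78.9
```

Emit:
apply_moves:
  series:
    - [0,0,-0.004,0,0,0]
    - [0,0,-0.007,0,0,0]
    - [0,0,-0.01,0,0,0]
    - [0,0,-0.013,0,0,0]
    - [0,0,-0.016,0,0,0]
    - [0,0,-0.016,0,0,0]

```text
time: 11.35
eef_pos: [0.5147, 0.0654, 0.1301]
tcp_rot: [0.944, -0.329, -0.0, 0.0]
contact_force: [0.6, -0.8, -2.5]
opening: 0.174
finger_force: 78.9
```

The key has slipped in with no resistance. I keep pressing against the spring.

Emit:
apply_moves:
  series:
    - [0,0,-0.004,0,0,0]
    - [0,0,-0.008,0,0,0]
    - [0,0,-0.012,0,0,0]
    - [0,0,-0.015,0,0,0]
    - [0,0,-0.018,0,0,0]
    - [0,0,-0.018,0,0,0]
    - [0,0,-0.018,0,0,0]
  squeeze: 100

```text
time: 12.22
eef_pos: [0.515, 0.0654, 0.117]
tcp_rot: [0.944, -0.329, 0.0, 0.0]
contact_force: [-2.4, -0.6, 6.8]
opening: 0.171
finger_force: 98.8
```

Emit:
apply_moves:
  series:
    - [0,0,-0.0015,0,0,0]
    - [0,0,-0.003,0,0,0]
    - [0,0,-0.003,0,0,0]
    - [0,0,-0.003,0,0,0]

```text
time: 12.72
eef_pos: [0.5151, 0.0654, 0.1152]
tcp_rot: [0.944, -0.329, -0.0, 0.0]
contact_force: [-4.4, -0.5, 9.1]
opening: 0.173
finger_force: 99.3
```

Emit:
apply_moves:
  series:
    - [0,0,-0.001,0,0,0]
    - [0,0,-0.002,0,0,0]
    - [0,0,-0.002,0,0,0]
    - [0,0,-0.002,0,0,0]

```text
time: 13.22
eef_pos: [0.5152, 0.0654, 0.1152]
tcp_rot: [0.945, -0.328, -0.0, 0.0]
contact_force: [-7.6, -1.3, 17.1]
opening: 0.174
finger_force: 100.2
```

Emit:
apply_moves:
  series:
    - [-0.0007,0,-0.0005,0,0,0]
    - [-0.0013,0,-0.001,0,0,0]
    - [-0.0013,0,-0.001,0,0,0]
    - [-0.0013,0,-0.001,0,0,0]

```text
time: 13.72
eef_pos: [0.5151, 0.0654, 0.1151]
tcp_rot: [0.945, -0.329, 0.001, -0.0]
contact_force: [-6.4, -0.6, 17.8]
opening: 0.175
finger_force: 100.4
```

Run:
```python
from h import *
np.set_printoptions(precision=4,suppress=True)
im=ctrl.read_camera('wrist');s=ctrl.get_state()
print(s['time'],s['eef_pos'],s['contact_force'],s['wrist_torque'],s['finger_force'])
save('w4.png',im)
```

```text
13.775 [0.5151 0.0654 0.1151] [-6.5524 -0.4194 18.2599] [-0.0496  1.4804  0.0207] 100.3796911239624
```

View pics/w4.png

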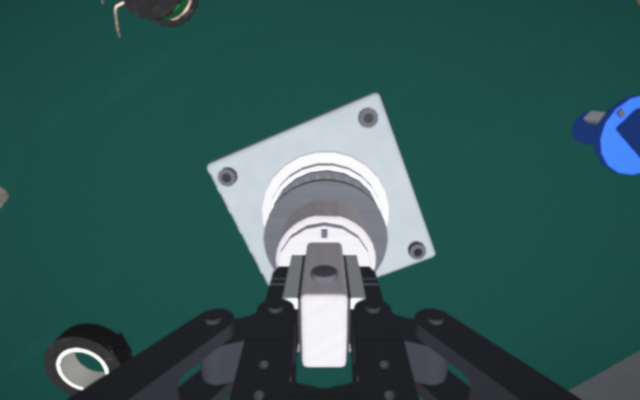

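The collar (bar at 325,234) lies flat on the hub's top face with no gap. The head hasn't slipped in the jaws, and the height has stopped at 0.115 m, as computed for home, with the push rising to about 18 N. I'm handing the job in.

```bash
python3 -c "
from plant import ctrl
print(ctrl.sign_off())"
```

```text
the job is handed in; nothing more can be done
None
```

The flat-sided arbor is keyed into the hub with its collar flush, still gripped at about 100 N and pressed home with about 18 N; I handed the job in at about 14 s on the robot's clock, and the result was not reported back.

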